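# Fit the charged battery to the tile vibrator

### The arm

A 6-joint arm with a two-finger parallel gripper is mounted at the origin on the work surface. World frame = base frame: x ahead of the robot, y to its left, z up, the work surface at z = 0. Lengths are in mm, angles in rad, forces in N, time in s.
With the tool pointing down it reaches from about 275 to 725 mm from the base axis. Payload 15.9 kg.
Tool frame: the origin (TCP) lies at the very end of the fingers, on their centre line; the grasp point (between the pads) lies 19 mm behind it; z points along the fingers, y is the line along which they close (so a half turn about z gives the same grasp; the last joint's range is limited). The gripper opens to 85 mm and grips with 20 to 120 N. Pads are 22 mm wide; open, the fingers measure 114 mm over their backs; the gripper's body (76 mm by 85 mm) begins 54 mm behind the grasp point. The pads swing forward as they close: fully open they stand 13 mm farther back than shut.
Start: joints at [-1.303, 0.213, -0.034, 1.323, 0, 1.571], TCP at [132.3, -482.164, 231.306] pointing down, gripper open.
Joint ranges: [-2.98, 2.98], [-0.74, 1.72], [-1.14, 1.35], [-2.1, 2.04], [-1.57, 1.44], [-3.14, 3.14]. Speed limits (rad/s): [1.89, 1.89, 2.39, 2.57, 3.14, 3.14].

### API

Orientations are given as a unit quaternion [x, y, z, w].
In Python, from bench import monitor, optics, job_done, finder gives the robot as it stands.
- The arm moves only by the tool servo_tool, never from a script. Its argument "rows" is one flat list of numbers, 7 for each row, row after row: the shift along the tool's x, y, z in units of 50 mm (1.0 is 50 mm), then the turn, a rotation vector about the tool's x, y, z in units of 5 degrees (1.0 is 5 degrees), then the finger opening in mm, from 0 to 85.4. In form: [tx, ty, tz, rx, ry, rz, jaw, tx, ty, tz, rx, ry, rz, jaw, ...]. A call has 1 to 8 rows; each row shifts and turns the commanded pose from where the row before left it, along the tool's axes as they then stand; what a row does not reach is not made up. A row lasts 1/10 s, in which the tool goes at most 50 mm and 8.59 degrees, less where a joint would pass 70% of its speed; a pose out of reach is approached as far as the arm can. A call is refused whole if a number of a shift passes 1 or a number of a turn 1, either way. A call with a gripper value outside its range is refused whole. The fingers move at their own pace and stop on an object; the grip force is fixed at half the most. Time passes only in rows, so rows that do not move let the fingers close. It gives the time, the measured TCP pose, the force, the opening and the grip force at its end, in the units of the state.
- monitor.get_state(): the state, without advancing time (a new reading comes with each control period).
- optics.snapshot(name): name is "scene" or "top" or "wrist"; returns a dict with "color" (420x560x3 uint8, blue, green, red), "vertical_fov" (degrees; the focal length in pixels is half the picture's height over the tangent of half this angle, whatever the lens; pixels are square), "cx", "cy" (the principal point, pixels), "xyz" and "rotation" of the camera in the world; the wrist camera has in their place "hand_eye" (4x4, takes a point from camera to tool coordinates, whose origin is the TCP and whose axes are the flange's). Camera axes: x right, y up, looking along -z (the intrinsics and any distortion apply to the point x, -y, -z); pixel columns grow to the right and rows downward; lengths in mm; the calibration is good to about 2 mm. A picture is of the moment at which its call begins: read the wrist's pose just before it. There is no depth.
- job_done(): hands the job in; it is judged then, once.
Trained networks look in a picture, given as the dict that the camera call returned (one of the last four; its "shot" number tells which), for a name from the list of things; names that differ only in an ending like _2 or _b are one class to them, and where a whole thing is asked for, a point or a joint stands for the part that bears it (a point fixed in the world has none). Each returns a list of dicts, best first, with "confidence" (0 to 1); they miss things now and then, are a little off and sometimes report something else, mostly with a low value. They report only what shows in the picture. A call takes as long as a camera call. They do not tell look-alikes from the thing itself.
- finder.look_for(picture, target): "bbox" ([centre column, centre row, width, height] in pixels, round what is visible of it).
- finder.outline_of(picture, target): "pixels" (420x560 bool, what is visible of it) and "bbox" ([centre column, centre row, width, height] in pixels, round what is visible of it).
- finder.place_of(picture, target): "at" ([column, row] in pixels: a listed point, or the origin of a listed thing).
The state is a dict: "time": time; "qpos": joint angles; "qd": joint speeds; "joint_torque": joint torques, N m; "tool_pos": TCP position; "eef_rot": TCP orientation; "force": force on the tool from outside, world axes, zero at the start; "torque": the same for the moment, N m; "finger_gap": opening from 0.0 (shut) to 1.0 (fully open); "gripper_force": force on a finger pad.
Only numpy, scipy, OpenCV 4.12 (cv2) and the standard library are available. Lean on these libraries where they do the work, as an engineer would, in place of code of your own. Each camera call takes 0.05 s, during which the arm holds its last target. There are 200 camera calls.

### The job

Fit the charged battery to the tile vibrator: squeeze in and hold both release buttons on the battery's sides while you pull it straight up out of the charger, then feel for the mouth of the vibrator's floating cradle and push the battery fully home, flush and with both catches clicked. Never force it: at no time may the battery press on the charger or the vibrator with more than 40 N. Leave the jar, the pan and the loose tile where they are.

Things in the scene. Friction and masses are not known exactly. Their poses are not given: they have to be found in the camera images.
- pack: Black stick battery, about 0.31 kg: a block-shaped head 56 (x) x 42 (y) mm, 44 mm tall, flat on top, with a plug stem under it. Origin: middle of the head's underside (the shoulder), where the stem begins; z up along the stem, x along the 56 mm side. Fits a bay either way round (half turn). Starts latched in the charger's bay, its axes along the charger's.
- pack_tip (a point): Middle of the lower end of the pack's stem, 36 mm below the pack's origin. The stem is 30 mm (x) by 22 mm (y); its last 6 mm taper to 27 x 19 mm.
- button_a (a joint): Release button on the pack's +y face: 24 mm wide (x), 18 mm tall, its centre 24 mm above the pack's origin, its face 5.5 mm proud of the head (26.5 mm from the axis; 53 mm across both buttons). 0 = out, 0.005 m = fully in. Sprung: 4 N to start, 8 N fully in. Its catch on the stem moves with it.
- button_b (a joint): The like button on the pack's -y face. The bay's lips overlap the catches by 2.5 mm: both buttons must be in by about 3.5 mm at once before the pack can leave. An off-centre squeeze bottoms one button first and the other lags until the hand is moved or yields sideways; it shows as a sideways force on the hand.
- pack_catch (a point): Middle of the stem at the height of the two catches, 9.5 mm below the pack's origin. The catches are hooks on the stem's y sides, 12 mm wide, flat on top, standing out 3.5 mm. Slanted below: pushed in without squeezing, they are cammed in and spring out under the lips (click).
- vibrator: Tile vibrator held fast on the bench by its round rubber suction foot, 128 mm across; grey motor housing, a side handle along +x and one along -x, out to 118 mm, up to 70 mm high. Origin: middle of its underside, z up. On top, on a rubber bellows, a block 66 x 56 mm (x, y), 46 mm tall: the battery cradle, with the bay open upwards in its flat top, 135 mm above the origin.
- vibrator_top (a point): Point on the vibrator's axis, 135 mm up, level with the cradle's top. The cradle floats: it starts up to 5 mm off this point along the vibrator's x and along its y (not measured: look or feel for it) and slides stiffly, at 8 N. Mouth 32 x 24 mm (x, y; 1 mm clearance all round), sharp edge, 40 mm deep: the tapered stem finds it when within about 2 mm, else it stands on the top.
- pack_seat (a point): Same point, for the seating: home, the pack's origin is at this height, shoulder flat on the cradle, up to 6 mm off along x and y with the cradle. Two sprung terminals, 3 N each, rub on the stem (drag 3 to 5 N). Up to 1 mm above home the let-go catches can spring out; higher, the buttons stay in, and 15 to 25 N on the pack's flat top clicks it home.
- charger: Grey charger screwed to the bench, 112 (x) x 76 (y) mm, sloping front at -x, a flat screw lug 54 mm out at each side. Origin: on its underside below the middle of the bay, z up. The bay opens upwards in the top face (84 x 76 mm), 62 mm above the origin; the pack's shoulder rests on this face. Sprung terminals rub on the stem: pulling it out takes 3 to 5 N besides its weight.
- jar: Bystander: white jar with a lid, 64 mm across, 85 mm tall, origin in the middle of its underside.
- pan: Bystander: steel bowl of broken tile, 116 mm across, 42 mm tall, origin in the middle of its underside.
- tile: Bystander: glazed tile offcut lying flat, 75 x 55 mm, 9 mm thick, origin in the middle of its underside.
There are look-alikes about, which are no part of the job. Of the things shaped like the pack, the black one is meant.

How it is judged (in metres and radians):
On the way:
1. the pack has been pulled up out of the charger's bay (z of pack in the frame of charger above 0.1 m), for 0.1 s.
At the end, for the whole second after the job is handed in: The pack is fully home in the vibrator's cradle: shoulder flush on its top (origin within 1.5 mm of that height), within 11 mm of the vibrator's axis, upright to 0.05 rad, both release buttons sprung back out (less than 1.5 mm in), at rest and let go (z of pack in the frame of vibrator between 0.133 and 0.1365 m and horizontal distance between pack and vibrator below 0.011 m and angle between the z axis of pack and the z axis of vibrator, either way round below 0.05 rad and value of joint each of button_a, button_b below 0.0015 m and linear speed of pack below 0.01 m/s); the robot touches nothing.
It fails at once if the pack or its catches strain the charger with more than 40 N (contact force between pack and charger above 40 N).
It fails at once if the pack is forced against the vibrator with more than 40 N (contact force between pack and vibrator above 40 N).
It fails at once if the jar is moved more than 20 mm (distance of jar from where it was at the start of the episode above 0.02 m).
It fails at once if the pan is moved more than 20 mm (distance of pan from where it was at the start of the episode above 0.02 m).
It fails at once if the loose tile is moved more than 20 mm (distance of tile from where it was at the start of the episode above 0.02 m).
It also fails if it takes over 69 s, if anything falls off the work surface, if the arm or the gripper's body presses on something with over 40 N, if the wrist force passes 120 N, or if a joint passes its speed limit or range.

## Working session

There is one attempt and no reset: what is moved stays moved. The work goes in short steps, Python scripts to look and compute and a tool call to move; the robot and the scene stay as the last step left them, time stands still between calls to the robot, and variables do not carry over. Pictures are saved under pics/ and viewed, at most 10 in all, crops included, and the job is handed in when it is done.

Besides the shell and the picture viewer there is one more tool, called after ">>>" as name(argument=value, ...), one argument or row to a line, values as JSON. servo_tool: Moves the arm, as the interface text tells. Its arguments: {"type":"object","properties":{"rows":{"type":"array","items":{"type":"number"}}},"required":["rows"]}

```bash
mkdir -p pics; cat > h.py <<'E'
import numpy as np, cv2
from bench import monitor, optics, job_done, finder
from scipy.spatial.transform import Rotation as R
def f_of(p): return p["color"].shape[0]/2/np.tan(np.radians(p["vertical_fov"])/2)
def cam(p,st=None):
    if "hand_eye" in p:
        T=np.eye(4);T[:3,:3]=R.from_quat(st["eef_rot"]).as_matrix();T[:3,3]=st["tool_pos"]
        T=T@np.array(p["hand_eye"]);return T[:3,:3],T[:3,3]
    r=np.array(p["rotation"]);
    r=R.from_quat(r).as_matrix() if r.size==4 else r.reshape(3,3)
    return r,np.array(p["xyz"])
def onplane(p,uv,z,st=None):
    Rm,t=cam(p,st);f=f_of(p)
    d=Rm@np.array([(uv[0]-p["cx"])/f,-(uv[1]-p["cy"])/f,-1.]);return t+d*(z-t[2])/d[2]
def proj(p,X,st=None):
    Rm,t=cam(p,st);f=f_of(p);c=Rm.T@(np.array(X)-t)
    return np.array([p["cx"]+f*c[0]/-c[2],p["cy"]-f*c[1]/-c[2]])
E
python3 - <<'E'
from h import *
st=monitor.get_state();print({k:np.round(v,3) for k,v in st.items()})
P={n:optics.snapshot(n) for n in("scene","top")}
for n,p in P.items():
    cv2.imwrite(f"pics/{n}0.png",p["color"]);print(n,{k:v for k,v in p.items() if k!="color"})
    for t in["pack","charger","vibrator","vibrator_top","jar","pan","tile"]:
        print(t,[(np.round(d["at"],1),round(d["confidence"],2)) for d in finder.place_of(p,t)][:4])
E
```

```text
{'time': np.float64(0.0), 'qpos': array([-1.303,  0.213, -0.035,  1.323,  0.   ,  1.571]), 'qd': array([ 0.001,  0.001,  0.001,  0.   ,  0.001, -0.001]), 'joint_torque': array([ 5.0000e-03, -6.8615e+01,  4.8712e+01,  1.8000e-02,  0.0000e+00,
        0.0000e+00]), 'tool_pos': array([ 132.234, -481.855,  230.832]), 'eef_rot': array([ 0.991,  0.133, -0.   , -0.001]), 'force': array([ 0.046, -0.439,  0.32 ]), 'torque': array([ 0.04 ,  0.001, -0.043]), 'gripper_force': np.float64(0.0), 'finger_gap': np.float64(0.999)}
scene {'vertical_fov': 49.41012497194443, 'cx': 286.4663030369912, 'cy': 212.82861798342594, 'xyz': array([1097.22082412, -493.42638074,  736.72999432]), 'rotation': array([0.36520136, 0.1706627 , 0.37648317, 0.83412387]), 'shot': 1}
pack [(array([143.4, 300.8]), 0.86), (array([198.6, 256.8]), 0.59)]
charger [(array([204.1, 275.9]), 0.96), (array([343.4, 136.8]), 0.64), (array([337.7, 182.5]), 0.59)]
vibrator [(array([339.2, 180.8]), 0.86)]
vibrator_top [(array([342.7, 137.3]), 0.62)]
jar [(array([266. , 212.3]), 0.73)]
pan [(array([345.9, 259.4]), 0.83), (array([340.5, 136.5]), 0.58)]
tile [(array([304.7, 237.2]), 0.79)]
top {'vertical_fov': 54.61525205986084, 'cx': 280.9042616298033, 'cy': 211.30803483270793, 'xyz': array([385.37016735, -50.35044745, 825.99062218]), 'rotation': array([ 0.0932106 , -0.08705763, -0.68050909,  0.72155397]), 'shot': 2}
pack [(array([444.7, 259.4]), 0.9), (array([377.7, 247.9]), 0.84)]
charger [(array([371.4, 254.2]), 0.63)]
vibrator [(array([156.7, 263.1]), 0.84)]
vibrator_top [(array([129.5, 251.5]), 0.7)]
jar [(array([261.5, 284.3]), 0.86)]
pan [(array([255.6, 170.9]), 0.76)]
tile [(array([260.2, 229.9]), 0.73)]
```

```bash
python3 - <<'E'
import cv2,numpy as np
a=cv2.imread("pics/top0.png");b=cv2.imread("pics/scene0.png")
cv2.imwrite("pics/crop1.png",cv2.resize(a[170:350,60:520],(800,313),interpolation=3))
E
```

```text
(no output)
```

View pics/top0.png

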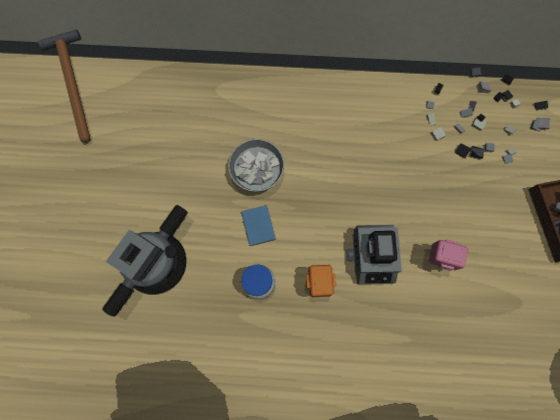

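View pics/scene0.png

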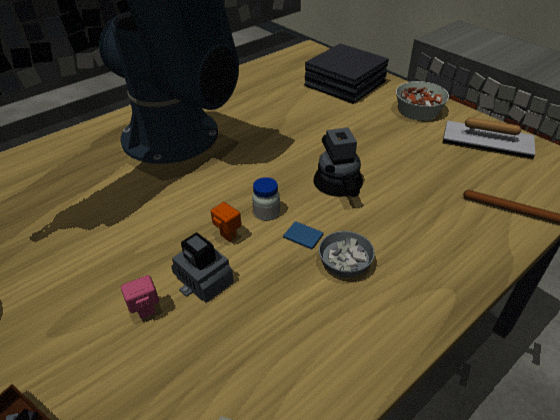

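The top view shows three pack-shaped things: black in the charger at (382,247), orange at (320,281) and pink at (450,255). The black one, latched in the grey charger, fits the description. The vibrator is at (150,262), its handles running along the image diagonal.

```bash
python3 - <<'E'
from h import *
p=optics.snapshot("top");s=optics.snapshot("scene")
a=p["color"]
def box(im,u,v,w,h,k): return cv2.resize(im[v-h:v+h,u-w:u+w],None,fx=k,fy=k,interpolation=cv2.INTER_CUBIC)
c=np.hstack([box(a,380,253,50,50,4),box(a,148,262,50,50,4)])
d=np.hstack([box(s["color"],203,263,50,50,4),box(s["color"],340,165,50,50,4)])
cv2.imwrite("pics/crop2.png",np.vstack([c,d])[:, :][:800] if 0 else cv2.resize(np.vstack([c,d]),(600,600)))
for pt,z in (((377.7,247.9),62),((382,247),106),((371.4,254.2),0)): print("chg",pt,onplane(p,pt,z).round(1))
for pt,z in (((129.5,251.5),135),((156.7,263.1),0)): print("vib",pt,onplane(p,pt,z).round(1))
for pt,z in (((198.6,256.8),62),((204.1,275.9),0),((342.7,137.3),135),((339.2,180.8),0)): print("scene",pt,onplane(s,pt,z).round(1))
for n,uv in (("han+",(174,220)),("han-",(120,298))): print(n,onplane(p,uv,60).round(1))
for n,uv in (("chgA",(368,222)),("chgB",(378,283))): print(n,onplane(p,uv,55).round(1))
for n,uv in (("jar",(258,280)),("orange",(320,281)),("pink",(450,255))): print(n,onplane(p,uv,40).round(1))
E
```

```text
chg (377.7, 247.9) [ 523.9 -225.1   62. ]
chg (382, 247) [ 518.  -222.8  106. ]
chg (371.4, 254.2) [ 521.3 -226.5    0. ]
vib (129.5, 251.5) [479.6 215.8 135. ]
vib (156.7, 263.1) [477.6 208.9   0. ]
scene (198.6, 256.8) [ 518.9 -228.2   62. ]
scene (204.1, 275.9) [ 518.5 -224.7    0. ]
scene (342.7, 137.3) [487.1 210.1 135. ]
scene (339.2, 180.8) [484.9 213.7   0. ]
han+ [555.8 168.   60. ]
han- [403. 249.  60.]
chgA [ 575. -208.   55.]
chgB [ 458.7 -227.2   55. ]
jar [452.3  -1.6  40. ]
orange [ 457.4 -120.    40. ]
pink [ 522.1 -370.3   40. ]
```

View pics/crop2.png

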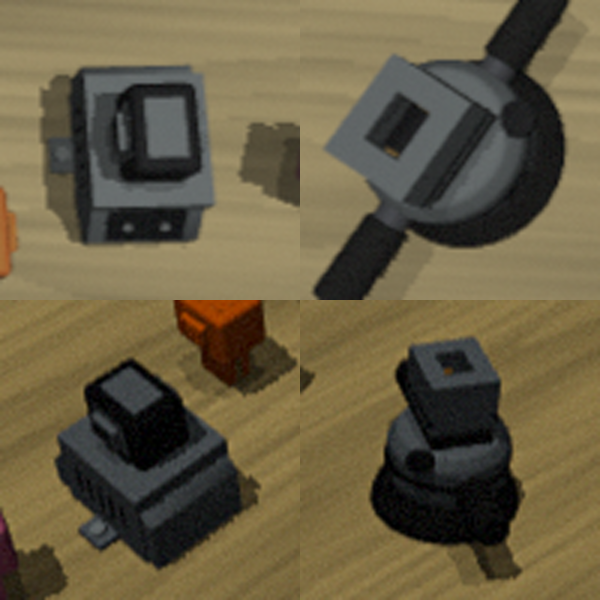

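The crop confirms it: the black head with side buttons sits in the grey charger, x axis roughly along world x. The vibrator cradle is rotated about -28° (or 152°). Next I move over the charger.

>>> servo_tool(
  rows=[0.8,-0.26,0,0,0,0,85,0.8,-0.26,0,0,0,0,85,0.8,-0.26,0,0,0,0,85,0.8,-0.26,0,0,0,0,85,0.8,-0.26,0,0,0,0,85,0.8,-0.26,0,0,0,0,85,0.8,-0.26,0,0,0,0,85,0.8,-0.26,0,0,0,0,85],
)

```text
time: 1.7
tool_pos: [414.7, -296.0, 231.4]
eef_rot: [0.991, 0.134, 0.0, 0.0]
force: [1.1, -1.5, -0.7]
finger_gap: 0.992
gripper_force: 0.0
```

>>> servo_tool(
  rows=[0,0,0,0,0,0.76,85,0,0,0,0,0,0.76,85,0,0,0,0,0,0.76,85,0,0,0,0,0,0.76,85,0,0,0,0,0,0,85,0,0,0,0,0,0,85],
)

```text
time: 2.3
tool_pos: [413.4, -297.2, 231.3]
eef_rot: [1.0, 0.002, 0.0, -0.0]
force: [0.4, 0.0, -0.1]
finger_gap: 0.995
gripper_force: 0.0
```

```bash
python3 - <<'E'
from h import *
st=monitor.get_state();p=optics.snapshot("wrist")
print(st["time"],st["tool_pos"].round(1),st["eef_rot"].round(4),st["qpos"].round(3),st["force"].round(2))
print(np.round(p["hand_eye"],3),p["vertical_fov"],p["cx"],p["cy"])
for q,z in (("pack",62),("charger",0)):
  for d in finder.place_of(p,q): print(q,np.round(d["at"],1),d["confidence"],onplane(p,d["at"],z,st).round(1))
print(proj(p,[519,-225,106],st))
cv2.imwrite("pics/w1.png",p["color"]);np.save("w1.npy",p["color"])
E
```

```text
2.3 [ 413.4 -297.2  231.3] [ 1.      0.0022  0.     -0.    ] [-0.623  0.232 -0.01   1.329  0.     2.514] [ 0.39  0.01 -0.12]
[[   0.       0.952    0.307   78.43 ]
 [   1.      -0.      -0.       1.416]
 [   0.       0.307   -0.952 -142.08 ]
 [   0.       0.       0.       1.   ]] 60.62917366686161 279.3421705727408 209.22111657407942
pack [192.6  55.3] 0.92 [ 520.3 -228.7   62. ]
pack [346.1  61.6] 0.59 [ 516.2 -351.8   62. ]
[172.58227719  50.90092118]
```

View pics/w1.png

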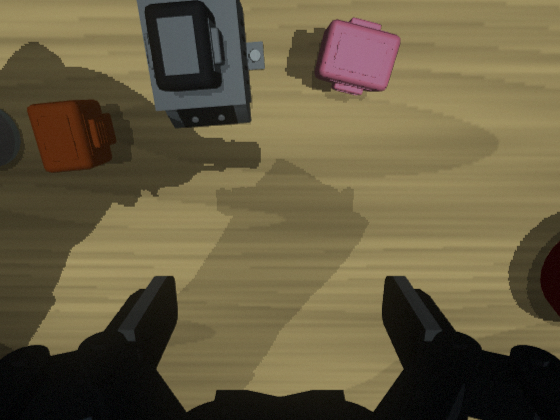

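The wrist view shows the charger at (195,60) with the black pack on it, slightly rotated; pink is at (360,55) and orange at (70,135). I move closer for a precise measurement.

>>> servo_tool(
  rows=[0.4,-0.48,0,0,0,0,85,0.4,-0.48,0,0,0,0,85,0.4,-0.48,0,0,0,0,85,0,0,0,0,0,0,85,0,0,0,0,0,0,85],
)

```text
time: 2.95
tool_pos: [473.4, -224.7, 231.2]
eef_rot: [1.0, 0.002, -0.0, 0.0]
force: [-0.3, -0.3, -0.1]
finger_gap: 0.995
gripper_force: 0.0
```

```bash
python3 - <<'E'
from h import *
st=monitor.get_state();p=optics.snapshot("wrist")
print(st["time"],st["tool_pos"].round(1),st["eef_rot"].round(4))
for d in finder.place_of(p,"pack"): print(np.round(d["at"],1),d["confidence"],onplane(p,d["at"],62,st).round(1))
cv2.imwrite("pics/w2.png",cv2.resize(p["color"][0:300,130:430],(800,800))[:600] if 0 else cv2.resize(p["color"][:280,100:460],(771,600)))
for d in finder.outline_of(p,"pack")[:1]:
    m=d["pixels"].astype(np.uint8);print("bbox",d["bbox"],m.sum());
    r=cv2.minAreaRect(np.argwhere(m)[:,::-1].astype(np.float32));print(r)
E
```

```text
2.95 [ 473.4 -224.7  231.2] [ 1.0e+00  2.2e-03 -1.0e-04  0.0e+00]
[281.4 130.7] 0.69 [ 521.4 -227.7   62. ]
[171.3 195.7] 0.62 [ 463.5 -129.    62. ]
bbox [283.7, 134.6, 73.6, 81.0] 4670
((284.0852966308594, 133.60882568359375), (76.38971710205078, 71.25105285644531), 85.60128784179688)
```

View pics/w2.png

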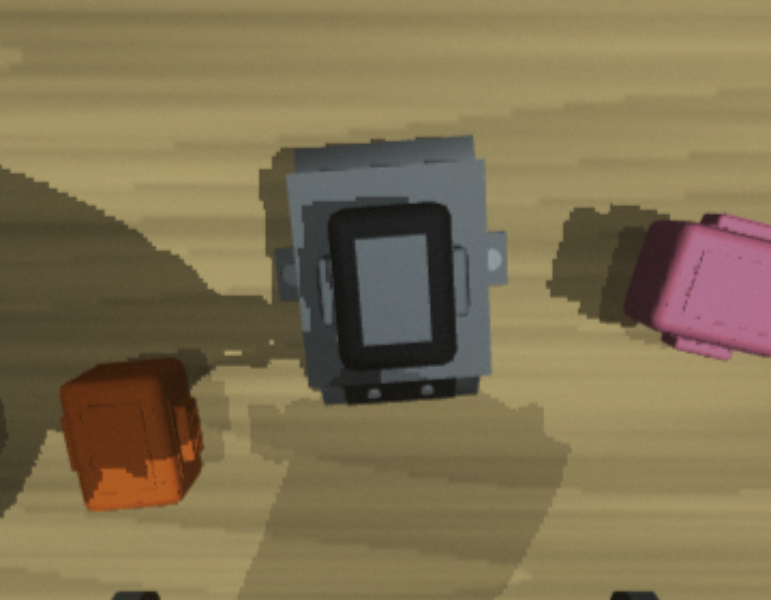

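```bash
python3 - <<'E'
from h import *
st=monitor.get_state();p=optics.snapshot("wrist");g=cv2.cvtColor(p["color"],cv2.COLOR_BGR2GRAY)
k=360/771
for n,q in (("lab",[(354,238),(426,234),(431,341),(360,347)]),("out",[(330,210),(450,203),(457,360),(341,368)])):
    P=np.array([onplane(p,(100+u*k,v*k),106,st) for u,v in q]);print(n,P.mean(0).round(1),[np.linalg.norm(P[i]-P[i-1]).round(1) for i in range(4)],np.degrees(np.arctan2(*(P[0]+P[1]-P[2]-P[3])[1::-1])).round(2))
# label by threshold
m=(g>75).astype(np.uint8);n,l,s,c=cv2.connectedComponentsWithStats(m)
i=l[135,283];print(s[i],c[i]);r=cv2.minAreaRect(np.argwhere(l==i)[:,::-1].astype(np.float32));print(r,onplane(p,r[0],106,st).round(1))
# charger top corners
q=[(288,175),(484,158),(491,376),(309,390)]
P=np.array([onplane(p,(100+u*k,v*k),62,st) for u,v in q]);print(P.round(1),P.mean(0))
s2=optics.snapshot("top")
for uv in ((382,247),): print(onplane(s2,uv,106))
E
```

```text
lab [ 521.3 -230.   106. ] [np.float64(36.9), np.float64(24.2), np.float64(36.1), np.float64(24.9)] 3.28
out [ 522.5 -230.6  106. ] [np.float64(53.4), np.float64(39.9), np.float64(52.8), np.float64(41.0)] 3.69
[ 264  109   36   52 1608] [282.10758706 133.97823383]
((282.1999816894531, 134.10000610351562), (49.62263870239258, 33.056190490722656), 85.60128784179688) [ 522.6 -229.1  106. ]
[[ 560.  -190.3   62. ]
 [ 566.3 -264.8   62. ]
 [ 481.9 -271.3   62. ]
 [ 475.8 -196.    62. ]] [ 521.00296323 -230.59548322   62.        ]
[ 517.96950188 -222.75525377  106.        ]
```

>>> servo_tool(
  rows=[0.48,0.05,0.3,0,0,0,85,0.48,0.05,0.3,0,0,0,85,0,0,0.4,0,0,-0.75,85,0,0,0.4,0,0,0,85,0,0,0.4,0,0,0,85,0,0,0,0,0,0,70,0,0,0,0,0,0,70],
)

```text
time: 3.9
tool_pos: [520.9, -230.3, 141.8]
eef_rot: [0.999, 0.034, -0.0, -0.0]
force: [0.1, 0.9, -0.2]
finger_gap: 0.818
gripper_force: 0.0
```

```bash
python3 - <<'E'
from h import *
st=monitor.get_state();p=optics.snapshot("wrist")
print(st["time"],st["tool_pos"].round(1),st["eef_rot"].round(4),st["finger_gap"])
print("tcp",proj(p,st["tool_pos"],st),"pack top proj",proj(p,[521.7,-230,106],st))
cv2.imwrite("pics/w3.png",p["color"])
E
```

```text
3.9 [ 520.9 -230.3  141.8] [ 9.994e-01  3.370e-02 -1.000e-04 -1.000e-04] 0.818076885814062
tcp [276.16465732 278.82141569] pack top proj [276.33545246 244.76153761]
```

View pics/w3.png

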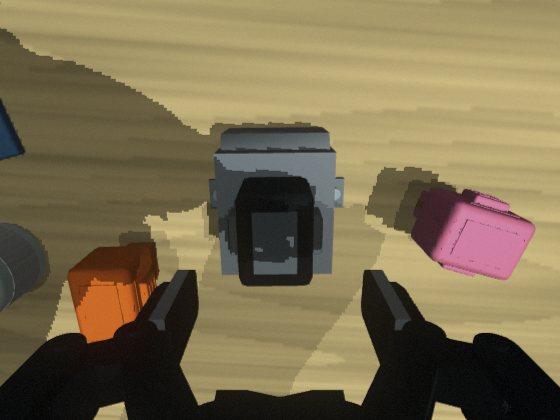

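The finger tips are at cols 197 and 364 (mid about 280) and the pack head spans cols 240–313 (mid 276.5). The pack is therefore about 1.8 mm to tool -y, with yaw well aligned. I correct that, descend and close gradually.

>>> servo_tool(
  rows=[0,-0.034,0.38,0,0,0,70,0,0,0.38,0,0,0,70,0,0,0.38,0,0,0,66,0,0,0.38,0,0,0,62,0,0,0,0,0,0,57,0,0,0,0,0,0,55,0,0,0,0,0,0,54,0,0,0,0,0,0,54],
)

```text
time: 4.75
tool_pos: [521.8, -228.3, 66.5]
eef_rot: [0.999, 0.034, 0.001, 0.0]
force: [-0.5, 2.6, 2.3]
finger_gap: 0.632
gripper_force: 1.5
```

>>> servo_tool(
  rows=[0,0,0,0,0,0,52,0,0,0,0,0,0,52,0,0,0,0,0,0,52],
)

```text
time: 5.05
tool_pos: [521.5, -228.3, 65.7]
eef_rot: [0.999, 0.034, 0.0, 0.0]
force: [0.7, 3.1, 3.6]
finger_gap: 0.613
gripper_force: 3.3
```

>>> servo_tool(
  rows=[0,0,0,0,0,0,50,0,0,0,0,0,0,50,0,0,0,0,0,0,50],
)

```text
time: 5.35
tool_pos: [521.4, -228.6, 65.7]
eef_rot: [0.999, 0.034, 0.0, 0.0]
force: [1.0, 1.6, 5.1]
finger_gap: 0.585
gripper_force: 5.1
```

>>> servo_tool(
  rows=[0,-0.01,0,0,0,0,48,0,0,0,0,0,0,48,0,0,0,0,0,0,48],
)

```text
time: 5.65
tool_pos: [521.3, -228.2, 65.7]
eef_rot: [0.999, 0.034, 0.0, 0.0]
force: [0.4, 0.4, 6.0]
finger_gap: 0.564
gripper_force: 5.9
```

>>> servo_tool(
  rows=[0,0,0,0,0,0,46,0,0,0,0,0,0,46,0,0,0,0,0,0,46],
)

```text
time: 5.95
tool_pos: [521.4, -228.2, 65.8]
eef_rot: [0.999, 0.034, 0.0, 0.0]
force: [-0.6, -0.2, 7.4]
finger_gap: 0.54
gripper_force: 6.7
```

>>> servo_tool(
  rows=[0,0,0,0,0,0,44.5,0,0,0,0,0,0,44.5,0,0,0,0,0,0,44.5],
)

```text
time: 6.25
tool_pos: [521.4, -228.2, 65.8]
eef_rot: [0.999, 0.034, 0.0, 0.001]
force: [-0.8, 1.2, 8.1]
finger_gap: 0.524
gripper_force: 7.3
```

>>> servo_tool(
  rows=[0,0,0,0,0,0,43,0,0,0,0,0,0,43,0,0,0,0,0,0,42,0,0,0,0,0,0,42],
)

```text
time: 6.65
tool_pos: [521.4, -227.9, 66.1]
eef_rot: [0.999, 0.034, 0.0, 0.0]
force: [-1.0, 3.6, 13.7]
finger_gap: 0.497
gripper_force: 18.6
```

>>> servo_tool(
  rows=[0,0,0,0,0,0,38,0,0,0,0,0,0,38,0,0,0,0,0,0,38],
)

```text
time: 6.95
tool_pos: [521.4, -227.9, 66.2]
eef_rot: [0.999, 0.034, 0.001, 0.0]
force: [-3.6, 5.4, 16.1]
finger_gap: 0.483
gripper_force: 60.2
```

>>> servo_tool(
  rows=[0,-0.008,-0.02,0,0,0,38,0,0,-0.03,0,0,0,38,0,0,0,0,0,0,38],
)

```text
time: 7.25
tool_pos: [520.9, -227.4, 67.6]
eef_rot: [0.999, 0.034, -0.0, 0.0]
force: [1.5, -1.0, -2.3]
finger_gap: 0.487
gripper_force: 61.8
```

>>> servo_tool(
  rows=[0,0,-0.04,0,0,0,38,0,0,-0.04,0,0,0,38,0,0,0,0,0,0,38],
)

```text
time: 7.55
tool_pos: [521.1, -227.3, 72.0]
eef_rot: [0.999, 0.034, 0.0, -0.0]
force: [0.3, 0.3, -2.0]
finger_gap: 0.483
gripper_force: 61.9
```

>>> servo_tool(
  rows=[0,0,-0.12,0,0,0,38,0,0,-0.16,0,0,0,38,0,0,-0.2,0,0,0,38,0,0,-0.2,0,0,0,38,0,0,-0.2,0,0,0,38,0,0,-0.2,0,0,0,38,0,0,0,0,0,0,38],
)

```text
time: 8.25
tool_pos: [521.8, -227.7, 127.5]
eef_rot: [0.999, 0.034, 0.001, 0.001]
force: [-0.1, -0.4, -3.5]
finger_gap: 0.486
gripper_force: 62.1
```

>>> servo_tool(
  rows=[0,0,-0.4,0,0,0,38,0,0,-0.4,0,0,0,38,0,0,-0.4,0,0,0,38,0,0,-0.4,0,0,0,38,0,0,0,0,0,0,38,0,0,0,0,0,0,38],
)

```text
time: 8.85
tool_pos: [521.0, -227.3, 205.1]
eef_rot: [0.999, 0.034, -0.0, -0.0]
force: [-0.8, -0.1, -3.4]
finger_gap: 0.485
gripper_force: 62.1
```

```bash
python3 - <<'E'
from h import *
st=monitor.get_state();p=optics.snapshot("wrist");s=optics.snapshot("scene");t=optics.snapshot("top")
print(st["time"],st["tool_pos"].round(1),st["force"].round(1),st["qpos"].round(2))
w=cv2.resize(p["color"],(400,300));ss=cv2.resize(s["color"][100:310,150:430],(400,300))
tt=cv2.resize(t["color"][212:312,90:210],(480,400),interpolation=2);
cv2.imwrite("pics/lift.png",np.vstack([np.hstack([w,ss]),np.hstack([cv2.resize(tt,(400,300)),np.zeros((300,400,3),np.uint8)])])[:600])
for n,q in (("top",t),("scene",s)):
  for k,z in (("vibrator_top",135),("vibrator",0)):
    for d in finder.place_of(q,k)[:2]: print(n,k,np.round(d["at"],1),round(d["confidence"],2),onplane(q,d["at"],z).round(1))
E
```

```text
8.85 [ 521.  -227.3  205.1] [-0.8 -0.1 -3.4] [-0.41  0.36  0.1   1.31 -0.    2.66]
top vibrator_top [129.8 251.4] 0.73 [479.8 215.3 135. ]
top vibrator [152.3 262. ] 0.84 [479.3 218.2   0. ]
scene vibrator_top [342.8 134.4] 0.63 [478.5 219.4 135. ]
scene vibrator_top [188.1 204.2] 0.62 [ 447.9 -194.8  135. ]
scene vibrator [338.9 180.4] 0.6 [483.2 214.3   0. ]
```

View pics/lift.png

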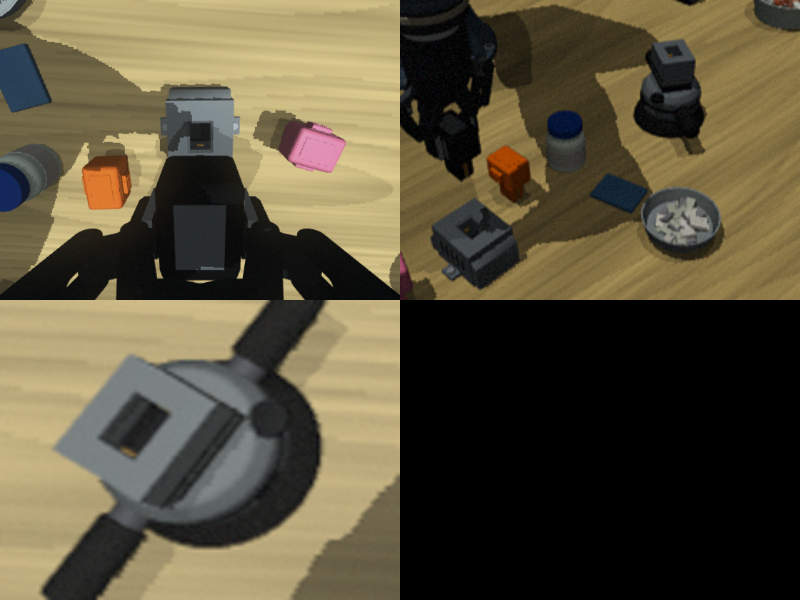

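The pack is out: the charger's bay is empty and the pack hangs in the fingers. Next I rotate, then carry it toward the vibrator.

>>> servo_tool(
  rows=[0,0,0,0,0,-1,38,0,0,0,0,0,-1,38,0,0,0,0,0,-1,38,0,0,0,0,0,-1,38,0,0,0,0,0,-1,38,0,0,0,0,0,-1,38,0,0,0,0,0,-1,38,0,0,0,0,0,-1,38],
)

```text
time: 10.0
tool_pos: [521.0, -227.3, 205.6]
eef_rot: [0.927, 0.375, -0.0, -0.0]
force: [1.2, 0.2, -3.3]
finger_gap: 0.479
gripper_force: 62.0
```

>>> servo_tool(
  rows=[0,0,0,0,0,-1,38,0,0,0,0,0,-1,38,0,0,0,0,0,-1,38,0,0,0,0,0,-1,38,0,0,0,0,0,-1,38,0,0,0,0,0,-1,38,0,0,0,0,0,-1,38,0,0,0,0,0,-1,38],
)

```text
time: 10.8
tool_pos: [520.9, -227.3, 205.6]
eef_rot: [0.743, 0.67, -0.0, -0.0]
force: [0.4, 0.9, -4.1]
finger_gap: 0.486
gripper_force: 62.0
```

>>> servo_tool(
  rows=[0.4,0,0,0,0,0,38,0.8,-0.01,0,0,0,0,38,0.8,-0.01,0,0,0,0,38,0.8,-0.01,0,0,0,0,38,0.8,-0.01,0,0,0,0,38,0.8,-0.01,0,0,0,0,38,0.8,-0.01,0,0,0,0,38,0.8,-0.01,0,0,0,0,38],
)

```text
time: 11.6
tool_pos: [549.3, 73.0, 205.7]
eef_rot: [0.744, 0.668, 0.0, 0.0]
force: [0.8, -0.7, -3.7]
finger_gap: 0.49
gripper_force: 62.1
```

>>> servo_tool(
  rows=[0.8,-0.01,0,0,0,0,38,0.8,-0.01,0,0,0,0,38,0.4,0,0,0,0,0,38,0,0,0,0,0,-1,38,0,0,0,0,0,-1,38,0,0,0,0,0,-1,38,0,0,0,0,0,-1,38,0,0,0,0,0,-1,38],
)

```text
time: 12.4
tool_pos: [559.0, 170.9, 205.6]
eef_rot: [0.58, 0.815, -0.0, -0.0]
force: [0.1, -0.0, -3.2]
finger_gap: 0.485
gripper_force: 62.0
```

>>> servo_tool(
  rows=[0,0,0,0,0,-1,38,0,0,0,0,0,-1,38,0,0,0,0,0,-1,38,0,0,0,0,0,-1,38,0,0,0,0,0,-1,38,0,0,0,0,0,-1,38,0,0,0,0,0,-1,38,0,0,0,0,0,-1,38],
)

```text
time: 13.2
tool_pos: [559.0, 170.8, 205.6]
eef_rot: [0.266, 0.964, -0.0, -0.0]
force: [-0.4, -0.6, -3.8]
finger_gap: 0.486
gripper_force: 62.0
```

>>> servo_tool(
  rows=[0,0,0,0,0,-0.6,38,0,0,0,0,0,0,38,0,0,0,0,0,0,38],
)

```text
time: 13.5
tool_pos: [559.1, 170.9, 205.6]
eef_rot: [0.244, 0.97, -0.0, -0.0]
force: [0.3, 0.2, -3.1]
finger_gap: 0.485
gripper_force: 62.0
```

```bash
python3 - <<'E'
from h import *
st=monitor.get_state();p=optics.snapshot("wrist")
print(st["time"],st["tool_pos"].round(1),st["eef_rot"].round(4),st["force"].round(1),st["qpos"].round(2))
print(proj(p,[480,217,135],st))
for d in finder.place_of(p,"vibrator_top")[:2]: print(np.round(d["at"],1),round(d["confidence"],2),onplane(p,d["at"],135,st).round(1))
cv2.imwrite("pics/v1.png",cv2.resize(p["color"],(800,600),interpolation=2))
E
```

```text
13.5 [559.1 170.9 205.6] [ 2.437e-01  9.699e-01 -1.000e-04 -1.000e-04] [ 0.3  0.2 -3.1] [ 0.3   0.4   0.15  1.33 -0.    0.79]
[287.94659982  68.64693891]
[282.4  71.8] 0.86 [480.  213.5 135. ]
```

View pics/v1.png

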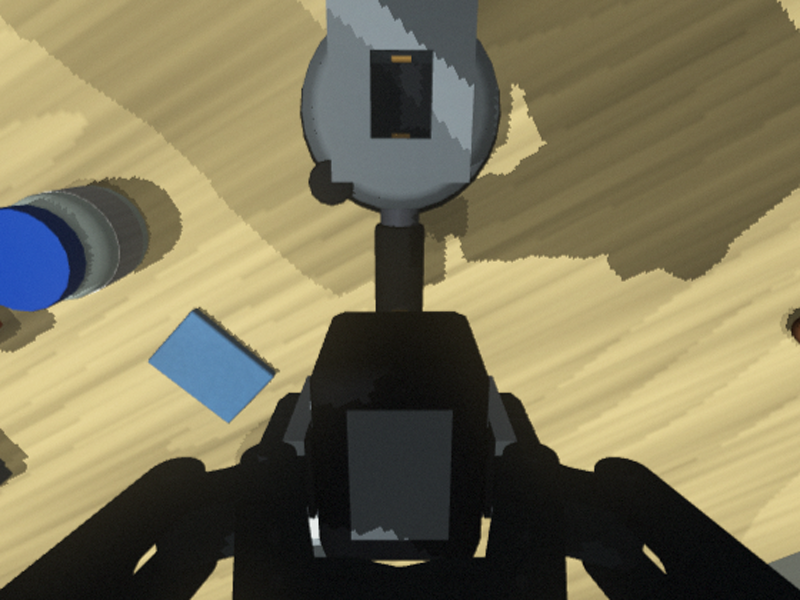

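The wrist view shows the cradle mouth with corners (371,51)–(433,138) in the 800-wide picture, aligned with the tool. The held pack's label is at (347,410)–(452,541).

```bash
python3 - <<'E'
from h import *
st=monitor.get_state();p=optics.snapshot("wrist");g=cv2.cvtColor(p["color"],cv2.COLOR_BGR2GRAY)
Rt=R.from_quat(st["eef_rot"]).as_matrix()
def tool(q,z): 
    P=np.array([onplane(p,(u*.7,v*.7),z,st) for u,v in q]);T=(P-st["tool_pos"])@Rt;return T.mean(0).round(2),[np.linalg.norm(P[i]-P[i-1]).round(1) for i in range(4)]
print("mouth",tool([(371,51),(432,51),(433,138),(371,138)],135))
print("label",tool([(347,410),(452,409),(452,541),(346,541)],st["tool_pos"][2]+40))
print("headtop",tool([(333,313),(467,313),(487,541),(311,541)],st["tool_pos"][2]+40))
# mouth by threshold inside cradle
roi=g[20:110,240:320];m=(roi<60).astype(np.uint8)
n,l,s,c=cv2.connectedComponentsWithStats(m);print([(s[i].tolist(),c[i].round(1).tolist()) for i in range(1,n) if s[i][4]>300])
print(g[66,250:312].tolist());print(g[25:110,281].tolist())
E
```

```text
mouth (array([92.38, -0.41, 70.74]), [np.float64(31.3), np.float64(23.0), np.float64(31.3), np.float64(24.5)])
label (array([  1.25,  -1.43, -40.  ]), [np.float64(36.7), np.float64(23.6), np.float64(36.9), np.float64(26.2)])
headtop (array([ 12.77,  -1.38, -40.  ]), [np.float64(60.3), np.float64(28.3), np.float64(60.3), np.float64(43.5)])
[([19, 15, 44, 62, 2540], [40.3, 45.6])]
[121, 118, 120, 120, 118, 117, 120, 119, 110, 53, 29, 30, 28, 29, 28, 26, 27, 22, 23, 25, 24, 27, 27, 24, 25, 21, 26, 26, 24, 25, 30, 34, 34, 36, 35, 44, 42, 39, 39, 42, 42, 44, 45, 39, 38, 34, 31, 34, 35, 31, 33, 43, 90, 148, 147, 148, 148, 147, 149, 147, 147, 148]
[145, 146, 146, 146, 146, 147, 148, 146, 147, 127, 44, 39, 44, 56, 101, 126, 110, 96, 68, 37, 42, 44, 44, 41, 40, 34, 38, 44, 42, 45, 42, 45, 42, 35, 42, 37, 35, 36, 31, 31, 25, 34, 36, 32, 31, 36, 34, 25, 30, 35, 34, 33, 33, 32, 27, 30, 35, 33, 32, 35, 32, 25, 27, 32, 34, 33, 26, 28, 45, 61, 60, 69, 104, 116, 118, 115, 115, 117, 116, 117, 115, 114, 114, 116, 116]
```

```bash
python3 - <<'E'
from h import *
st=monitor.get_state();p=optics.snapshot("wrist")
print(np.array(p["hand_eye"]).round(4),p["cx"],p["cy"],st["eef_rot"])
Rm,t=cam(p,st);print(Rm.round(4),t)
print(proj(p,st["tool_pos"],st))
P=onplane(p,(281.2,66.2),135,st);print(P,(P-st["tool_pos"])@R.from_quat(st["eef_rot"]).as_matrix())
E
```

```text
[[ 5.000000e-04  9.509000e-01  3.094000e-01  7.901310e+01]
 [ 1.000000e+00 -3.000000e-04 -7.000000e-04 -1.564200e+00]
 [-6.000000e-04  3.094000e-01 -9.509000e-01 -1.420802e+02]
 [ 0.000000e+00  0.000000e+00  0.000000e+00  1.000000e+00]] 279.3421705727408 209.22111657407942 [ 2.43352859e-01  9.69937824e-01 -3.96587230e-05 -4.42947319e-05]
[[ 4.717e-01 -8.385e-01 -2.730e-01]
 [ 8.818e-01  4.487e-01  1.455e-01]
 [ 5.000e-04 -3.093e-01  9.510e-01]] [488.7062405  206.77544301 347.83647317]
[282.59863188 279.40272579]
[477.12128197 214.25004671 135.        ] [92.74033384 -0.42288026 70.75710852]
```

>>> servo_tool(
  rows=[0.46,0.012,0,0,0,0,38,0.46,0,0,0,0,0,38,0.46,0,0,0,0,0,38,0.45,0,0,0,0,0,38,0,0,0.2,0,0,0,38,0,0,0.2,0,0,0,38,0,0,0.13,0,0,0,38,0,0,0,0,0,0,38],
)

```text
time: 14.5
tool_pos: [478.5, 213.9, 177.9]
eef_rot: [0.243, 0.97, -0.001, -0.001]
force: [-0.3, -0.3, -3.4]
finger_gap: 0.489
gripper_force: 61.8
```

>>> servo_tool(
  rows=[0,0,0.02,0,0,0,38,0,0,0.02,0,0,0,38,0,0,0,0,0,0,38],
)

```text
time: 14.8
tool_pos: [478.9, 214.4, 177.4]
eef_rot: [0.243, 0.97, 0.0, 0.0]
force: [0.2, 0.3, -3.6]
finger_gap: 0.484
gripper_force: 61.8
```

>>> servo_tool(
  rows=[0,0,0.02,0,0,0,38,0,0,0,0,0,0,38],
)

```text
time: 15.0
tool_pos: [478.7, 214.5, 176.3]
eef_rot: [0.243, 0.97, 0.0, 0.0]
force: [0.1, -1.0, -4.1]
finger_gap: 0.487
gripper_force: 61.8
```

>>> servo_tool(
  rows=[0,0,0.015,0,0,0,38,0,0,0,0,0,0,38],
)

```text
time: 15.2
tool_pos: [478.7, 214.5, 175.5]
eef_rot: [0.243, 0.97, -0.0, 0.0]
force: [0.4, -0.5, -3.3]
finger_gap: 0.488
gripper_force: 61.8
```

>>> servo_tool(
  rows=[0,0,0.015,0,0,0,38,0,0,0,0,0,0,38],
)

```text
time: 15.4
tool_pos: [478.6, 214.5, 174.7]
eef_rot: [0.243, 0.97, -0.0, -0.0]
force: [-0.0, 0.1, -4.1]
finger_gap: 0.485
gripper_force: 61.8
```

>>> servo_tool(
  rows=[0,0,0.012,0,0,0,38,0,0,0,0,0,0,38],
)

```text
time: 15.6
tool_pos: [478.6, 214.5, 174.1]
eef_rot: [0.243, 0.97, -0.0, -0.0]
force: [0.2, -0.3, -3.0]
finger_gap: 0.485
gripper_force: 61.8
```

>>> servo_tool(
  rows=[0,0,0.015,0,0,0,38,0,0,0,0,0,0,38],
)

```text
time: 15.8
tool_pos: [478.7, 214.5, 173.4]
eef_rot: [0.243, 0.97, -0.0, -0.0]
force: [0.0, 0.2, -3.5]
finger_gap: 0.485
gripper_force: 61.8
```

>>> servo_tool(
  rows=[0,0,0.012,0,0,0,38,0,0,0,0,0,0,38],
)

```text
time: 16.0
tool_pos: [478.6, 214.5, 172.8]
eef_rot: [0.243, 0.97, -0.0, -0.0]
force: [-1.0, -0.6, -2.9]
finger_gap: 0.487
gripper_force: 61.8
```

>>> servo_tool(
  rows=[0,0,0.02,0,0,0,38,0,0,0,0,0,0,38],
)

```text
time: 16.2
tool_pos: [478.6, 214.5, 171.7]
eef_rot: [0.243, 0.97, -0.0, -0.0]
force: [-0.1, 0.1, -3.7]
finger_gap: 0.485
gripper_force: 61.8
```

>>> servo_tool(
  rows=[0,0,0.01,0,0,0,38,0,0,0,0,0,0,38],
)

```text
time: 16.4
tool_pos: [478.7, 214.5, 171.3]
eef_rot: [0.243, 0.97, -0.0, -0.0]
force: [-0.6, -0.2, -3.8]
finger_gap: 0.488
gripper_force: 61.8
```

>>> servo_tool(
  rows=[0,0,0.02,0,0,0,38,0,0,0,0,0,0,38],
)

```text
time: 16.6
tool_pos: [478.6, 214.5, 170.2]
eef_rot: [0.243, 0.97, -0.0, -0.0]
force: [-0.0, -0.7, -3.2]
finger_gap: 0.484
gripper_force: 61.8
```

>>> servo_tool(
  rows=[0,0,0.015,0,0,0,38,0,0,0,0,0,0,38],
)

```text
time: 16.8
tool_pos: [478.6, 214.5, 169.5]
eef_rot: [0.243, 0.97, -0.0, -0.0]
force: [0.3, -0.8, -2.5]
finger_gap: 0.484
gripper_force: 61.8
```

>>> servo_tool(
  rows=[0,0,0.02,0,0,0,38,0,0,0,0,0,0,38],
)

```text
time: 17.0
tool_pos: [478.6, 214.5, 168.5]
eef_rot: [0.243, 0.97, -0.0, -0.0]
force: [0.3, 0.1, -3.6]
finger_gap: 0.487
gripper_force: 61.8
```

>>> servo_tool(
  rows=[0,0,0.02,0,0,0,38,0,0,0,0,0,0,38],
)

```text
time: 17.2
tool_pos: [478.6, 214.5, 167.5]
eef_rot: [0.243, 0.97, -0.0, -0.0]
force: [-0.2, -0.3, -3.8]
finger_gap: 0.484
gripper_force: 61.8
```

>>> servo_tool(
  rows=[0,0,0.02,0,0,0,38,0,0,0,0,0,0,38],
)

```text
time: 17.4
tool_pos: [478.6, 214.5, 166.5]
eef_rot: [0.243, 0.97, -0.0, -0.0]
force: [0.4, -0.3, -2.9]
finger_gap: 0.485
gripper_force: 61.8
```

>>> servo_tool(
  rows=[0,0,0.03,0,0,0,38,0,0,0.03,0,0,0,38,0,0,0,0,0,0,38],
)

```text
time: 17.7
tool_pos: [478.5, 214.5, 163.3]
eef_rot: [0.243, 0.97, -0.0, -0.0]
force: [0.4, 0.9, -3.6]
finger_gap: 0.487
gripper_force: 61.8
```

>>> servo_tool(
  rows=[0,0,0.04,0,0,0,38,0,0,0.04,0,0,0,38,0,0,0,0,0,0,38],
)

```text
time: 18.0
tool_pos: [478.5, 214.4, 159.3]
eef_rot: [0.243, 0.97, -0.0, -0.0]
force: [0.9, -0.2, -3.2]
finger_gap: 0.484
gripper_force: 61.8
```

>>> servo_tool(
  rows=[0,0,0.04,0,0,0,38,0,0,0.04,0,0,0,38,0,0,0,0,0,0,38],
)

```text
time: 18.3
tool_pos: [478.5, 214.4, 155.3]
eef_rot: [0.243, 0.97, -0.0, -0.0]
force: [0.5, 0.1, -3.5]
finger_gap: 0.483
gripper_force: 61.8
```

>>> servo_tool(
  rows=[0,0,0.04,0,0,0,38,0,0,0.04,0,0,0,38,0,0,0,0,0,0,38],
)

```text
time: 18.6
tool_pos: [478.6, 214.6, 151.4]
eef_rot: [0.243, 0.97, 0.0, -0.0]
force: [-0.5, 1.0, -3.7]
finger_gap: 0.488
gripper_force: 61.8
```

>>> servo_tool(
  rows=[0,0,0.04,0,0,0,38,0,0,0.04,0,0,0,38,0,0,0,0,0,0,38],
)

```text
time: 18.9
tool_pos: [478.6, 214.5, 147.3]
eef_rot: [0.243, 0.97, 0.0, -0.0]
force: [0.1, 1.0, -4.5]
finger_gap: 0.482
gripper_force: 61.7
```

>>> servo_tool(
  rows=[0,0,0.03,0,0,0,38,0,0,0.03,0,0,0,38,0,0,0,0,0,0,38],
)

```text
time: 19.2
tool_pos: [478.6, 214.5, 144.4]
eef_rot: [0.243, 0.97, -0.0, -0.0]
force: [0.6, 1.2, -4.9]
finger_gap: 0.483
gripper_force: 61.8
```

```bash
python3 - <<'E'
from h import *
p=optics.snapshot("wrist");s=optics.snapshot("scene");print(monitor.get_state()["torque"].round(2))
cv2.imwrite("pics/ins.png",np.hstack([cv2.resize(p["color"][80:380,130:430],(400,400)),cv2.resize(s["color"][80:200,280:400],(400,400),interpolation=2)]))
E
```

```text
[ 0.32 -0.08 -0.04]
```

View pics/ins.png

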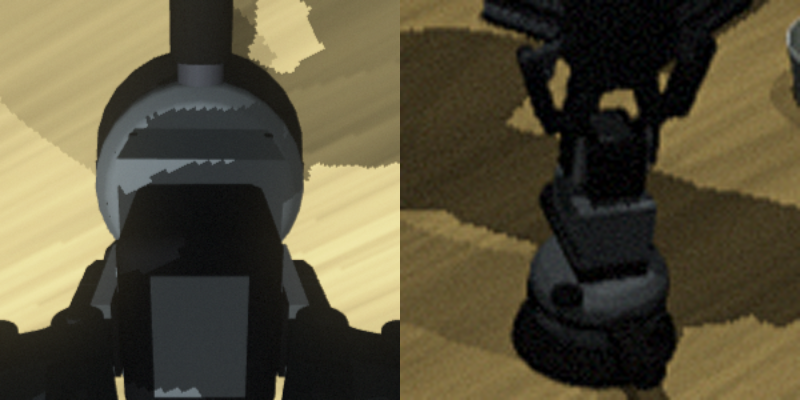

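The stem is inside the cradle and the head is just above its top. I continue in fine steps.

>>> servo_tool(
  rows=[0,0,0.02,0,0,0,38,0,0,0.02,0,0,0,38,0,0,0,0,0,0,38],
)

```text
time: 19.6
tool_pos: [478.6, 214.5, 142.5]
eef_rot: [0.243, 0.97, -0.0, -0.0]
force: [-1.2, 0.4, -3.4]
finger_gap: 0.48
gripper_force: 62.0
```

>>> servo_tool(
  rows=[0,0,0.02,0,0,0,38,0,0,0,0,0,0,38],
)

```text
time: 19.8
tool_pos: [478.7, 214.5, 141.5]
eef_rot: [0.243, 0.97, 0.0, -0.0]
force: [-0.1, 1.5, -2.3]
finger_gap: 0.484
gripper_force: 62.0
```

>>> servo_tool(
  rows=[0,0,0.015,0,0,0,38,0,0,0,0,0,0,38],
)

```text
time: 20.0
tool_pos: [478.6, 214.5, 140.8]
eef_rot: [0.243, 0.97, -0.0, -0.0]
force: [0.1, 0.7, -3.2]
finger_gap: 0.483
gripper_force: 62.1
```

>>> servo_tool(
  rows=[0,0,0.015,0,0,0,38,0,0,0,0,0,0,38],
)

```text
time: 20.2
tool_pos: [478.7, 214.5, 140.0]
eef_rot: [0.243, 0.97, -0.0, -0.0]
force: [0.2, 1.6, -2.5]
finger_gap: 0.489
gripper_force: 62.1
```

>>> servo_tool(
  rows=[0,0,0.01,0,0,0,38,0,0,0,0,0,0,38],
)

```text
time: 20.4
tool_pos: [478.7, 214.5, 139.5]
eef_rot: [0.243, 0.97, -0.0, -0.0]
force: [-1.3, 0.5, -2.0]
finger_gap: 0.485
gripper_force: 62.1
```

>>> servo_tool(
  rows=[0,0,0.01,0,0,0,38,0,0,0,0,0,0,38],
)

```text
time: 20.6
tool_pos: [478.7, 214.5, 139.3]
eef_rot: [0.243, 0.97, 0.0, 0.0]
force: [-1.5, 0.2, 2.5]
finger_gap: 0.485
gripper_force: 62.6
```

>>> servo_tool(
  rows=[0,0,0.008,0,0,0,38,0,0,0,0,0,0,38],
)

```text
time: 20.8
tool_pos: [478.8, 214.5, 139.3]
eef_rot: [0.243, 0.97, 0.0, 0.0]
force: [-3.9, -0.9, 9.7]
finger_gap: 0.484
gripper_force: 63.5
```

>>> servo_tool(
  rows=[0,0,0.006,0,0,0,38,0,0,0,0,0,0,38],
)

```text
time: 21.0
tool_pos: [478.8, 214.5, 139.2]
eef_rot: [0.243, 0.97, 0.0, 0.0]
force: [-6.0, -0.9, 13.4]
finger_gap: 0.484
gripper_force: 64.0
```

Shoulder contact at TCP 139.2 with about 17 N. Releasing now.

>>> servo_tool(
  rows=[0,0,0,0,0,0,46,0,0,0,0,0,0,50,0,0,0,0,0,0,56,0,0,0,0,0,0,62,0,0,0,0,0,0,68,0,0,0,0,0,0,68],
)

```text
time: 21.6
tool_pos: [478.7, 214.5, 138.4]
eef_rot: [0.243, 0.97, -0.0, 0.0]
force: [0.8, 0.1, -0.1]
finger_gap: 0.795
gripper_force: 0.0
```

>>> servo_tool(
  rows=[0,0,-0.4,0,0,0,75,0,0,-0.5,0,0,0,85,0,0,-0.5,0,0,0,85,0,0,-0.5,0,0,0,85,-0.5,0,0,0,0,0,85,-0.5,0,0,0,0,0,85,0,0,0,0,0,0,85,0,0,0,0,0,0,85],
)

```text
time: 22.4
tool_pos: [522.9, 190.7, 233.2]
eef_rot: [0.243, 0.97, -0.0, -0.0]
force: [-1.1, -0.2, 0.4]
finger_gap: 0.993
gripper_force: 0.0
```

```bash
python3 - <<'E'
from h import *
st=monitor.get_state();p=optics.snapshot("wrist");s=optics.snapshot("scene");t=optics.snapshot("top")
print(st["time"],st["tool_pos"].round(1),st["force"].round(1))
for d in finder.place_of(p,"pack")[:1]: print(np.round(d["at"],1),d["confidence"],onplane(p,d["at"],135,st).round(1))
for n,q in (("scene",s),("top",t)): print(n,[np.round(d["at"],1).tolist() for d in finder.place_of(q,"pack")],proj(q,[478.7,214.5,135]).round(1))
cv2.imwrite("pics/fin.png",np.hstack([cv2.resize(p["color"][0:280,140:420],(400,400),interpolation=2),cv2.resize(s["color"][90:210,280:400],(400,400),interpolation=2)]))
E
```

```text
22.4 [522.9 190.7 233.2] [-1.1 -0.2  0.4]
[280.3 137. ] 0.76 [477.5 214.1 135. ]
scene [[141.8, 300.2], [226.5, 224.6], [342.4, 133.8]] [341.4 135.2]
top [[441.3, 257.7], [319.1, 279.2], [129.1, 250.7]] [130.2 252. ]
```

View pics/fin.png

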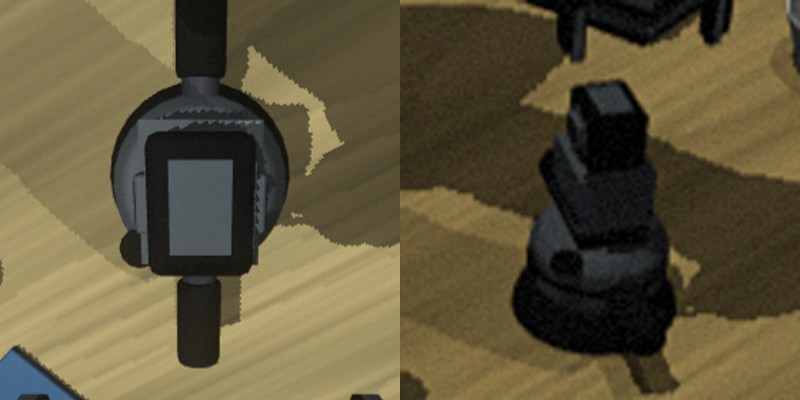

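Both buttons look out and the pack sits on the cradle. To be sure of the click, I press on the flat top with closed fingers, which also measures its height (179 mm expected if home).

>>> servo_tool(
  rows=[0.5,0,0,0,0,0,0,0.53,0,0,0,0,0,0,0,0,0,0,0,0,0,0,0,0,0,0,0,0,0,0,0,0,0,0,0,0,0,0,0,0,0,0,0,0,0,0,0,0,0,0,0,0,0,0,0,0],
)

```text
time: 23.5
tool_pos: [477.6, 215.0, 233.3]
eef_rot: [0.243, 0.97, -0.0, -0.0]
force: [-0.2, -0.3, -0.1]
finger_gap: 0.001
gripper_force: 0.0
```

>>> servo_tool(
  rows=[0,0,0.25,0,0,0,0,0,0,0.25,0,0,0,0,0,0,0.25,0,0,0,0,0,0,0.2,0,0,0,0,0,0,0,0,0,0,0,0,0,0,0,0,0,0],
)

```text
time: 24.1
tool_pos: [477.4, 215.2, 186.1]
eef_rot: [0.243, 0.97, -0.0, -0.0]
force: [-0.6, -0.7, 0.8]
finger_gap: -0.001
gripper_force: 0.0
```

>>> servo_tool(
  rows=[0,0,0.04,0,0,0,0,0,0,0.02,0,0,0,0,0,0,0,0,0,0,0],
)

```text
time: 24.4
tool_pos: [477.4, 215.3, 183.0]
eef_rot: [0.243, 0.97, 0.0, 0.0]
force: [0.1, -1.1, -0.1]
finger_gap: -0.001
gripper_force: 0.0
```

>>> servo_tool(
  rows=[0,0,0.02,0,0,0,0,0,0,0.02,0,0,0,0,0,0,0,0,0,0,0],
)

```text
time: 24.7
tool_pos: [477.3, 215.2, 180.8]
eef_rot: [0.243, 0.97, -0.0, -0.0]
force: [-0.2, -0.5, -0.1]
finger_gap: 0.0
gripper_force: 0.0
```

>>> servo_tool(
  rows=[0,0,0.016,0,0,0,0,0,0,0,0,0,0,0],
)

```text
time: 24.9
tool_pos: [477.3, 215.2, 180.0]
eef_rot: [0.243, 0.97, -0.0, -0.0]
force: [0.2, 0.7, 0.2]
finger_gap: 0.0
gripper_force: 0.0
```

>>> servo_tool(
  rows=[0,0,0.01,0,0,0,0,0,0,0,0,0,0,0],
)

```text
time: 25.1
tool_pos: [477.4, 215.2, 179.5]
eef_rot: [0.243, 0.97, -0.0, -0.0]
force: [0.3, -0.1, 0.3]
finger_gap: -0.0
gripper_force: 0.0
```

>>> servo_tool(
  rows=[0,0,0.01,0,0,0,0,0,0,0,0,0,0,0],
)

```text
time: 25.3
tool_pos: [477.4, 215.2, 179.1]
eef_rot: [0.243, 0.97, -0.0, -0.0]
force: [0.4, -0.7, -0.3]
finger_gap: 0.0
gripper_force: 0.0
```

Down to 179.1 mm without contact, so the pack is home in height. A little further, to about 18 N.

>>> servo_tool(
  rows=[0,0,0.01,0,0,0,0,0,0,0,0,0,0,0],
)

```text
time: 25.5
tool_pos: [477.4, 215.3, 179.0]
eef_rot: [0.243, 0.97, 0.0, 0.0]
force: [-1.1, -1.0, 5.5]
finger_gap: 0.002
gripper_force: 2.9
```

>>> servo_tool(
  rows=[0,0,0.008,0,0,0,0,0,0,0,0,0,0,0],
)

```text
time: 25.7
tool_pos: [477.5, 215.3, 179.0]
eef_rot: [0.243, 0.97, 0.0, 0.0]
force: [-2.4, -2.6, 10.7]
finger_gap: 0.003
gripper_force: 5.4
```

>>> servo_tool(
  rows=[0,0,0.01,0,0,0,0,0,0,0,0,0,0,0],
)

```text
time: 25.9
tool_pos: [477.6, 215.3, 178.9]
eef_rot: [0.243, 0.97, 0.0, 0.001]
force: [-5.0, -3.3, 17.0]
finger_gap: 0.003
gripper_force: 8.5
```

>>> servo_tool(
  rows=[0,0,-0.3,0,0,0,0,0,0,-0.6,0,0,0,0,0,0,-0.6,0,0,0,0,0,0,0,0,0,0,0,0,0,0,0,0,0,0],
)

```text
time: 26.4
tool_pos: [477.7, 215.4, 252.9]
eef_rot: [0.243, 0.97, 0.0, 0.0]
force: [-0.3, -0.0, -1.4]
finger_gap: 0.004
gripper_force: 0.0
```

```bash
python3 - <<'E'
from h import *
st=monitor.get_state();print(st["time"],st["tool_pos"].round(1),st["force"].round(1));print(job_done())
E
```

```text
26.4 [477.7 215.4 252.9] [-0.3 -0.  -1.4]
the job is handed in; nothing more can be done
None
```

The black battery is out of the charger and home in the vibrator's cradle: it measured flush under a 17 N press on its top, and both buttons looked sprung out in the last picture. I handed the job in at 26.4 s, with no verdict returned.

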